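# Index the rotary inspection stage to its next hole and clamp it again

## Task

The connector on the rotary index stage has to be turned to its second measuring position. Slacken the clamp lever, pull the spring index plunger up out of its hole, swing the stage anticlockwise (seen from above) to the hole in the next sector plate and let the pin spring fully home there, then swing the clamp lever back tight to its stop. Do not force the index pin sideways against its plates, and leave the things standing round the stage where they are.

Things in the scene. Friction and masses are not known exactly. Their poses are not given: they have to be found in the camera images.
- rotary_base: Grey round cast base, 184 mm across, 22 mm high, fixed to the worktop. Origin: centre of its underside, on the upright axis about which the stage turns; z up, x and y horizontal; angles below count anticlockwise from its x. Two small screwed lugs to 113 mm out, up to 16 mm high; the clamp pillar stands at 225 degrees.
- stage (a joint): Turn of the stage (steel faceplate, 101 mm across, top at z 44 mm, white connector on it up to 90 mm high), rad, anticlockwise from above. Starts near 0: pin in the first hole (-25 deg in the base frame). The second hole lies somewhere from 0.75 to 1.17; which is not recorded: feel for it. Slack, it drags 0.1 N m; clamped, it holds over 1 N m.
- index_plunger (a joint): Lift of the spring plunger, m: 0 = pin fully home in a hole, about 0.0074 = pin tip riding on top of a sector plate, 0.013 = pulled to its stop. The spring pushes down with 4.5 N at 0 and 8.5 N at the stop; let go, it snaps down by itself. It would also read 0 in the bare gap between the two plates (stage about 0.15 to 0.6), where nothing locks.
- plunger_knob (a point): Middle of the black pull knob on the stage's radial arm: upright, round, 25 mm diameter, 16 mm high, 63 mm from the stage axis, 86 mm above the worktop when the pin is home. Below it a 10 mm neck and, from z 67 mm down, a 17 mm barrel; the arm, 22 mm wide, has its top at z 54 mm. Clear all round; pull it straight up, it carries the stage round with it.
- index_pin: Steel pin under the knob, 8 mm thick with a tapered nose, on the same upright axis (origin at the worktop's height when home). It goes 7.5 mm deep into holes 9.5 mm wide, in steel sector plates (z 22 to 30 mm, 52 to 82 mm from the axis). First plate reaches to stage angle 0.14; second from 0.57 before its hole to 0.52 past it. Side load above 18 N would burr it.
- clamp_lever (a joint): Clamp lever, rad: 0 = fully slack stop, 1.15 = tight stop; clockwise from above tightens. It draws a strap down on the faceplate rim: grips above about 0.85, free below 0.7. Stays where it is left; needs about 0.35 N m. Starts tight. The strap reaches from the pillar in to the rim, 18 mm wide, top at z 54 mm (56 slack).
- lever_ball (a point): Centre of the black ball at the lever's end, 21 mm diameter, 91 mm above the worktop, 60 mm from the lever's axis; a thin steel arm slopes up to it from the hub.
- lever_axis (a point): Point on the lever's upright axis, on the pillar 104 mm from the stage axis, 56 mm above the worktop (underside of the lever's hub; hub 25 mm across, 17 mm high). At joint 0 the lever points 60 degrees clockwise of the outward line from stage axis to pillar.
- v_block_2: Loose ground-steel V block, 45x50x40 mm, standing beyond and left of the stage; origin under its centre. A bystander.
- hex_key: Loose black hex key, 28x78x6 mm, lying flat on the worktop in front and to the left of the stage; origin under its centre. A bystander.
- sample_box: Loose clear hinged sample box, 44x60x21 mm, on the worktop left of the stage; origin under its centre. A bystander.

How it is judged:
On the way, in this order (a step that is already met when the one before it is completed fails the run):
1. the clamp lever is slackened while the pin is still in the first hole (value of joint clamp_lever below 0.6 rad and value of joint stage below 0.1 rad), for 0.2 s.
2. the plunger is pulled clear and the stage turned off the first hole (value of joint index_plunger above 0.0065 m and value of joint stage above 0.15 rad and value of joint clamp_lever below 0.7 rad), for 0.1 s.
3. the pin has dropped home in the second hole, with the clamp still slack (value of joint stage between 0.71 and 1.21 rad and value of joint index_plunger below 0.0015 m and value of joint clamp_lever below 0.7 rad), for 0.3 s.
At the end, for the whole second after the job is handed in: The pin is home in the second hole (plunger lift under 1.5 mm, stage angle between 0.71 and 1.21 rad), the clamp lever is tight (over 1.0 rad of its 1.15), and the stage is at rest (value of joint stage between 0.71 and 1.21 rad and value of joint index_plunger below 0.0015 m and value of joint clamp_lever above 1 rad and velocity of joint stage between -0.02 and 0.02 rad/s); the robot touches nothing.
It fails at once if the index pin is forced against a plate with more than 18 N (contact force between index_pin and anything else above 18 N).
It fails at once if the V block is pushed more than 20 mm from its place (distance of v_block_2 from where it was at the start of the episode above 0.02 m).
It fails at once if the hex key is pushed more than 20 mm from its place (distance of hex_key from where it was at the start of the episode above 0.02 m).
It fails at once if the sample box is pushed more than 20 mm from its place (distance of sample_box from where it was at the start of the episode above 0.02 m).
It also fails if it takes over 48 s, if anything falls off the work surface, if the arm or the gripper's body presses on something with over 40 N, if the wrist force passes 120 N, or if a joint passes its speed limit or range.

## Robot

A 6-joint arm with a two-finger parallel gripper is mounted at the origin on a cart in front of the work surface, level with it; the furniture and walls round the work are solid. World frame = base frame: x ahead of the robot, y to its left, z up, the work surface at z = 0. Lengths are in m, angles in rad, forces in N, time in s.
With the tool pointing down it reaches from about 0.2 to 0.875 m from the base axis. Payload 3.4 kg.
Tool frame: the origin (TCP) lies between the finger pads; the fingertips stand 25 mm ahead of it and the grasp point (between the pads) lies 6 mm ahead of it (r.nose_length is the z of the fingertips in the tool frame, in m); z points along the fingers, y is the line along which they close (so a half turn about z gives the same grasp; the last joint's range is limited). The gripper opens to 94 mm and grips with 3 to 60 N. Pads are 16 mm wide; open, the fingers measure 119 mm over their backs; the gripper's body (75 mm by 177 mm) begins 78 mm behind the grasp point.
Start: joints at [1.021, 0.276, 1.505, -0, 1.361, -0.121], TCP at [0.239, 0.523, 0.23] pointing down, gripper open.
Joint ranges: [-2.89, 2.89], [-0.75, 2.08], [0.22, 2.7], [-1.18, 4.32], [0.11, 2.71], [-2.7, 2.7]. Speed limits (rad/s): [2.57, 2.57, 3.14, 3.14, 3.14, 3.14].

## Interface

Orientations are given as a unit quaternion [w, x, y, z].
In Python, from plant import r, gripper_to, inverse_kinematics, vision, models, telemetry gives the robot as it stands. Calls block until the motion is done:
- r.move_to(position, orientation): joint-space move of the TCP to a pose.
- r.move_l(position, rot=None, vel=0.15, guard=None): straight line of the TCP; rot=None keeps the orientation; vel is the mean speed in m/s. With guard (N) it stops when the force on the tool has changed by that much, and returns True; else False.
- r.movej(angles): joint-space move.
- gripper_to(opening, f_grip=None): finger opening in m; f_grip is the grip in N (None keeps the last); returns when the fingers have stopped.
- r.hold(seconds).
- inverse_kinematics(position, orientation): joint angles nearest the present ones, or None.
- vision.snapshot(name): name is "scene" or "top" or "wrist"; returns the picture (480x640x3 uint8, red, green, blue); there is no depth.
- vision.get_calibration(name): a dict with "fx", "fy", "cx", "cy" (pixels), "position" and "orientation" of the camera in the world. Camera axes: x right, y down, z forward; pixel columns grow to the right and rows downward; lengths in m; the calibration is good to about 2 mm. A picture is of the moment at which its call begins: read the wrist's pose just before it. get_calibration takes no time and is no camera call; for the wrist camera it gives the pose at the moment of the call.
A pose or a line that the arm cannot do raises r.PlanningError and nothing moves.
- r.sign_off(): hands the job in; it is judged then, once.
Trained networks look in the newest picture that a camera, given by its name, has taken for a name from the list of things; names that differ only in an ending like _2 or _b are one class to them, and where a whole thing is asked for, a point or a joint stands for the part that bears it (a point fixed in the world has none). Each returns a list of dicts, best first, with "score" (0 to 1); they miss things now and then, are a little off and sometimes report something else, mostly with a low value. They report only what shows in the picture. A call takes as long as a camera call.
- models.boxes_of(thing, camera): "at" ([x, y, z] in m, in world coordinates, good to about 4 mm: the middle of the surface that is visible of it).
- models.regions_of(thing, camera): "pixels" (480x640 bool, what is visible of it).
- models.mark_of(thing, camera): "at" ([x, y, z] in m, in world coordinates, good to about 4 mm: a listed point, or the origin of a listed thing).
Readings, each from a call of its own:
- telemetry.current_t(): time.
- telemetry.current_joints(): joint angles.
- telemetry.current_dq(): joint speeds.
- telemetry.current_joint_efforts(): joint torques, N m.
- telemetry.current_ee_pos(): TCP position.
- telemetry.current_tool_rot(): TCP orientation.
- telemetry.current_wrist_force(): force on the tool from outside, world axes, zero at the start.
- telemetry.current_torque(): the same for the moment, N m.
- telemetry.current_opening(): finger opening in m.
- telemetry.current_finger_force(): force on a finger pad.
Only numpy, scipy, OpenCV 4.12 (cv2) and the standard library are available. Lean on these libraries where they do the work, as an engineer would, in place of code of your own. Each camera call takes 0.05 s, during which the arm holds its last target. There are 200 camera calls.

## Working session

There is one attempt and no reset: what is moved stays moved. The work goes in short steps, each a Python script; the robot and the scene stay as the last script left them, time stands still between calls to the robot, and variables do not carry over. Pictures are saved under pics/ and viewed, at most 10 in all, crops included, and the job is handed in when it is done.

```bash
ls; mkdir -p pics; python3 - <<'E'
from plant import r,vision,models,telemetry as t
import cv2,numpy as np
print(t.current_t(),t.current_ee_pos(),t.current_tool_rot(),r.nose_length)
for c in ["scene","top"]:
    im=vision.snapshot(c); cv2.imwrite(f"pics/{c}0.png",im[:,:,::-1])
    print(c,vision.get_calibration(c))
    for n in ["rotary_base","plunger_knob","lever_ball","lever_axis","index_pin","v_block_2","hex_key","sample_box"]:
        print(n,[(np.round(d["at"],4).tolist(),round(d["score"],2)) for d in models.mark_of(n,c)[:2]])
print(t.current_t())
E
```

```text
pics
0.0 [0.23879353 0.52249084 0.22962498] [-2.93287474e-04  2.12736845e-01  9.77109111e-01 -8.56526363e-04] 0.025
scene {'fx': 585.8948532273403, 'fy': 585.8948532273403, 'cx': 311.7942892757415, 'cy': 245.38153931374276, 'position': array([-0.14643966, -0.05789536,  0.44492393]), 'orientation': array([-0.46006858,  0.74834056, -0.40236096,  0.25773819])}
rotary_base [([0.5483, 0.2648, -0.0005], 0.67), ([0.3431, 0.3769, 0.0022], 0.19)]
plunger_knob [([0.6002, 0.2418, 0.0864], 0.62), ([0.6907, 0.4281, 0.0008], 0.4)]
lever_ball [([0.4622, 0.2507, 0.0921], 0.84)]
lever_axis [([0.4725, 0.193, 0.056], 0.64)]
index_pin []
v_block_2 []
hex_key [([0.3401, 0.3781, 0.0018], 0.76)]
sample_box [([0.3452, 0.4621, 0.0033], 0.73)]
top {'fx': 435.04227594240234, 'fy': 435.04227594240234, 'cx': 304.56466757111883, 'cy': 241.00670760591677, 'position': array([0.38826528, 0.3572622 , 0.92949991]), 'orientation': array([-0.04235888,  0.71412841, -0.69631212,  0.0581014 ])}
rotary_base [([0.5423, 0.268, -0.0001], 0.96)]
plunger_knob [([0.6016, 0.2386, 0.0858], 0.58)]
lever_ball [([0.4545, 0.2496, 0.0926], 0.68)]
lever_axis [([0.4708, 0.1896, 0.053], 0.79)]
index_pin []
v_block_2 [([0.6924, 0.4287, 0.0041], 0.93)]
hex_key [([0.3397, 0.3795, 0.0027], 0.43)]
sample_box [([0.3523, 0.4666, 0.0008], 0.8), ([0.5443, 0.2646, 0.0002], 0.63)]
0.9
```

View pics/scene0.png

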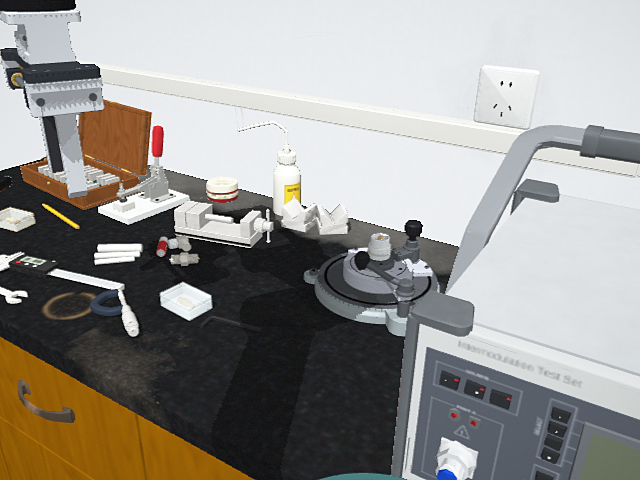

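View pics/top0.png

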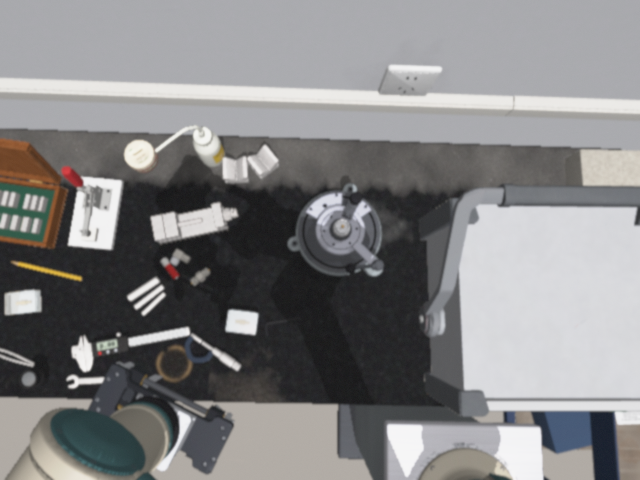

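The scene picture shows the stage at about (375,280) px, with the knob at (413,230), the ball at (362,260) and the instrument directly to its right. In the top view the stage is at (340,232), the knob at (349,190) and the pillar at (372,266). The network points agree with the given geometry: base yaw is about 0 and the centre is about (0.545, 0.266). Next I'll move over the stage and refine with the wrist camera.

```bash
cat > h.py <<'E'
from plant import r,gripper_to,inverse_kinematics,vision,models,telemetry as t
import numpy as np, cv2
from scipy.spatial.transform import Rotation as R
from scipy.optimize import least_squares
def quat(a):  # tool down, closing line at world angle a (rad)
    p=(a+np.pi/2)/2
    return np.array([0,np.cos(p),np.sin(p),0])
def yaw_near(a):
    """the half-turn variant with the smaller last joint"""
    return a
def pick(pos,a):
    best=None
    for k in (-1,0,1):
        q=inverse_kinematics(pos,quat(a+k*np.pi))
        if q is not None and (best is None or abs(q[5])<abs(best[1][5])): best=(a+k*np.pi,q)
    return best
def ray(c,u,v):
    k=vision.get_calibration(c); w,x,y,z=k["orientation"]
    d=R.from_quat([x,y,z,w]).apply([(u-k["cx"])/k["fx"],(v-k["cy"])/k["fy"],1])
    return k["position"],d/np.linalg.norm(d)
E
python3 - <<'E'
from h import *
for a,b in [((440,312),(432,320)),((538,190),(452,205))]:
    p,d=ray("scene",*a); q,e=ray("top",*b)
    s=np.linalg.lstsq(np.c_[d,-e],q-p,rcond=None)[0]; print("instr",p+s[0]*d,q+s[1]*e)
for n,pos,al in [("L1",[.462,.25,.1],32),("L2",[.425,.225,.1],32),("K1",[.602,.24,.1],-25),("K2",[.608,.266,.1],0),("K3",[.585,.315,.1],45)]:
    print(n,[(a//1, np.round(q,2)) for a,q in [pick(pos,np.radians(al))]])
a,q=pick([.50,.25,.26],np.radians(32)); print(a)
r.move_to([.50,.25,.26],quat(a))
obs=[]
im=vision.snapshot("wrist"); cv2.imwrite("pics/w1.png",im[:,:,::-1])
for n in ["rotary_base","plunger_knob","lever_ball","lever_axis"]:
    print(n,[(np.round(d["at"],4).tolist(),round(d["score"],2)) for d in models.mark_of(n,"wrist")[:2]])
print(t.current_t(),t.current_ee_pos(),t.current_wrist_force())
E
```

```text
instr [0.36086247 0.10569984 0.11480855] [0.36341286 0.10077091 0.11628521]
instr [0.56998971 0.07174885 0.19199905] [0.56588096 0.08384984 0.1865634 ]
L1 [(np.float64(0.0), array([ 0.36,  0.31,  1.81, -0.  ,  1.02, -0.2 ]))]
L2 [(np.float64(0.0), array([ 0.34,  0.25,  1.9 , -0.  ,  0.99, -0.22]))]
K1 [(np.float64(-1.0), array([ 0.27,  0.47,  1.53, -0.  ,  1.14,  0.71]))]
K2 [(np.float64(0.0), array([ 0.31,  0.5 ,  1.49, -0.  ,  1.15,  0.31]))]
K3 [(np.float64(0.0), array([ 0.39,  0.5 ,  1.49, -0.  ,  1.16, -0.4 ]))]
0.5585053606381855
rotary_base [([0.5413, 0.267, 0.0022], 0.95)]
plunger_knob [([0.5972, 0.2361, 0.089], 0.82)]
lever_ball [([0.4615, 0.2491, 0.0903], 0.82)]
lever_axis [([0.469, 0.1902, 0.0588], 0.6)]
2.5667 [0.49952203 0.25085315 0.25993775] [-1.25864939 -0.18688811 -0.61797305]
```

View pics/w1.png

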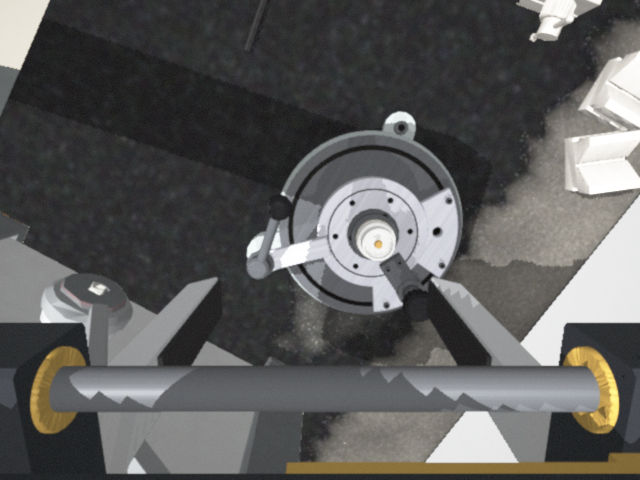

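The wrist picture shows the ball at (279,207), the hub at (260,265), the knob at (417,303), and the faceplate bolts centred on about (373,234). The second plate's hole shows as a dark dot at (437,232). I'll convert these to positions, fit the base pose, then slacken the lever.

```bash
python3 - <<'E'
from h import *
P={}
for n,u,v,z in [("ball",279,207,.091),("hub",260,264,.07),("knob",417,303,.09),("bolts",372.5,233.5,.044),("hole2",437,232,.03),("screwA",445,198,.03),("screwB",442,263,.03)]:
    p,d=ray("wrist",u,v); P[n]=(p+d*(z-p[2])/d[2])[:2]; print(n,P[n])
M={"base":[(.5483,.2648),(.5423,.268),(.5413,.267)],"knob":[(.6002,.2418),(.6016,.2386),(.5972,.2361),P["knob"]],
"ball":[(.4622,.2507),(.4545,.2496),(.4615,.2491),P["ball"]],"axis":[(.4725,.193),(.4708,.1896),(.469,.1902),P["hub"]]}
M["base"].append(P["bolts"])
u=lambda a:np.array([np.cos(a),np.sin(a)])
def mod(x):
    c=x[:2];y=x[2];ax=c+.104*u(y+np.radians(225))
    return dict(base=c,knob=c+.063*u(y-np.radians(25)),axis=ax,ball=ax+.06*u(y+np.radians(165)-1.15))
f=lambda x:np.concatenate([np.ravel(np.array(M[k])-mod(x)[k]) for k in M])
s=least_squares(f,[.545,.266,0],loss="soft_l1",f_scale=.003); print(s.x, mod(s.x), np.std(f(s.x)))
for n in ["hole2","screwA","screwB"]:
    e=P[n]-s.x[:2]; print(n,np.hypot(*e),np.arctan2(e[1],e[0])-s.x[2]+np.radians(25))
np.save("base.npy",s.x)
E
python3 - <<'E'
import cv2
im=cv2.imread("pics/w1.png")[90:330,230:480]
cv2.imwrite("pics/w1c.png",cv2.resize(im,None,fx=2.4,fy=2.4,interpolation=cv2.INTER_CUBIC))
E
```

```text
ball [0.4583971 0.2483833]
hub [0.46940459 0.19334079]
knob [0.59628538 0.23997723]
bolts [0.54216381 0.26407251]
hole2 [0.59591461 0.29594565]
screwA [0.58338945 0.32599883]
screwB [0.61777798 0.27376619]
[0.5424189  0.26546252 0.01420298] {'base': array([0.5424189 , 0.26546252]), 'knob': array([0.59988867, 0.23965118]), 'axis': array([0.46993165, 0.19088639]), 'ball': array([0.45959154, 0.2499887 ])} 0.0021772357883689136
hole2 0.061571195251994795 0.9400648440735033
screwA 0.07309740033928293 1.3979452761074556
screwB 0.07581518023060992 0.5318746934433246
```

View pics/w1c.png

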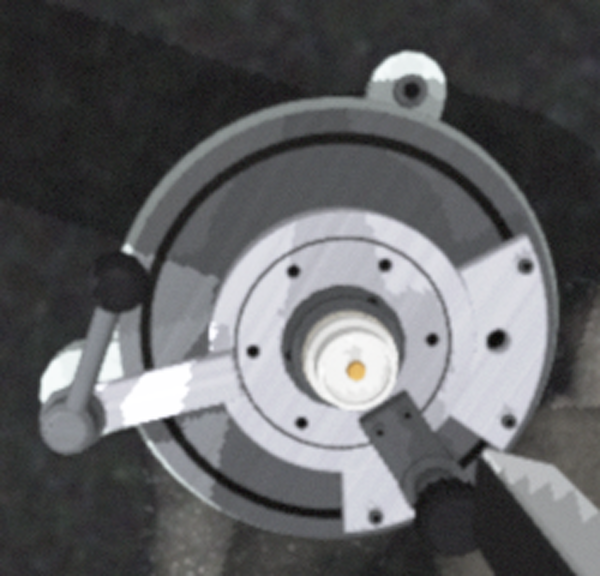

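The second hole shows at stage angle about 0.94, radius 62 mm, which matches the 63 mm given. The fit residual is about 2 mm. Now slackening the lever.

```bash
cat >> h.py <<'E'
B=np.load("base.npy"); u=lambda a:np.array([np.cos(a),np.sin(a)])
C=B[:2]; Y=B[2]; AX=C+.104*u(Y+np.radians(225))
BALL=lambda j,ra=.06:AX+ra*u(Y+np.radians(165)-j)
rep=lambda *s:print(*s,"t%.2f"%t.current_t(),np.round(t.current_ee_pos(),4),"F",np.round(t.current_wrist_force(),1),"op %.4f"%t.current_opening(),"ff %.1f"%t.current_finger_force())
E
python3 - <<'E'
from h import *
a0=np.radians(15)
b=BALL(1.15)
gripper_to(.04,25)
r.move_l([*b,.20],quat(a0),vel=.25); print(r.move_l([*b,.097],vel=.15,guard=8)); rep("down")
gripper_to(.0,20); rep("grip")
for j in np.linspace(1.15,.28,5)[1:]:
    r.move_l([*BALL(j),.097],quat(a0+np.radians(30)*(1.15-j)/.87),vel=.05); rep(j)
E
```

```text
False
down t4.80 [0.461  0.2504 0.098 ] F [0.6 0.8 0.4] op 0.0400 ff 0.0
grip t5.27 [0.4584 0.2498 0.0975] F [-3.9 -1.9  6.2] op 0.0200 ff 20.0
0.9324999999999999 t5.67 [0.4493 0.2472 0.0977] F [ 5.2  2.5 -1.2] op 0.0199 ff 20.0
0.715 t6.08 [0.4381 0.2424 0.0977] F [ 5.1  7.1 -1.5] op 0.0201 ff 20.0
0.49750000000000005 t6.49 [0.4269 0.2349 0.0976] F [ 2.1 10.3  1.4] op 0.0197 ff 20.0
0.28 t6.90 [0.4183 0.2243 0.0977] F [-0.8  9.9  2.1] op 0.0200 ff 20.0
```

```bash
python3 - <<'E'
from h import *
r.hold(.1); gripper_to(.042); p=t.current_ee_pos(); r.move_l([p[0],p[1],.20],vel=.2)
k=C+.063*u(Y-np.radians(25)); a=Y-np.radians(25)
r.move_to([*k,.2],quat(a)); rep("above")
for c in("wrist","top"):
    im=vision.snapshot(c); cv2.imwrite(f"pics/{c}2.png",im[:,:,::-1])
    for n in ["plunger_knob","lever_ball","lever_axis","rotary_base"]:
        print(c,n,[(np.round(d["at"],4).tolist(),round(d["score"],2)) for d in models.mark_of(n,c)[:1]])
print(BALL(.28),BALL(.5),k)
E
```

```text
above t9.28 [0.5988 0.2395 0.1987] F [ 0.6  0.6 -0.9] op 0.0417 ff 0.0
wrist plunger_knob [([0.5991, 0.2398, 0.0885], 0.84)]
wrist lever_ball []
wrist lever_axis []
wrist rotary_base [([0.5398, 0.2661, 0.0003], 0.65)]
top plunger_knob []
top lever_ball [([0.4159, 0.2242, 0.0903], 0.83)]
top lever_axis [([0.4706, 0.1901, 0.0546], 0.76)]
top rotary_base [([0.5417, 0.2658, 0.0026], 0.63)]
[0.41809047 0.22109388] [0.42593214 0.23167908] [0.59988867 0.23965118]
```

View pics/wrist2.png

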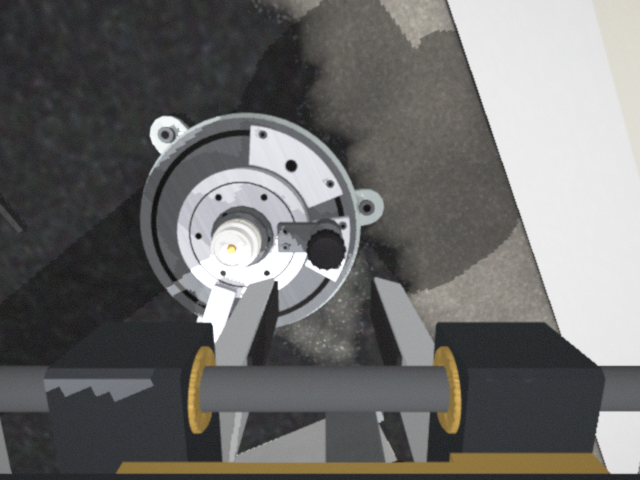

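Wrist view: knob at (326,249), hole 2 at (291,166), connector clear of the finger gap. The top camera puts the ball at joint about 0.33, so the lever is slack. Now the gentle radial grasp and lift.

```bash
python3 - <<'E'
from h import *
w,d=ray("wrist",291,166); h=(w+d*(.03-w[2])/d[2])[:2]-C
print("hole2",np.hypot(*h),np.arctan2(h[1],h[0])-Y+np.radians(25))
k=C+.063*u(Y-np.radians(25)); a=Y-np.radians(25)
print(r.move_l([*k,.094],quat(a),vel=.12,guard=6)); rep("down"); F0=t.current_wrist_force()
gripper_to(0,6); r.hold(.1); rep("grip6")
p=t.current_ee_pos(); F=t.current_wrist_force()-F0; er=np.array([*u(a),0]); et=np.array([-er[1],er[0],0])
print("rad",F@er,"tan",F@et, "pos off", (p[:2]-C)@er[:2], (p[:2]-C)@et[:2])
E
```

```text
hole2 0.06317883039317684 0.9333833481987821
False
down t10.82 [0.6006 0.2398 0.0948] F [-0.3 -0.1 -0.6] op 0.0419 ff 0.0
grip6 t11.33 [0.6    0.2399 0.0947] F [-1.8  0.8  3.7] op 0.0244 ff 6.0
rad -1.7379467365106782 tan 0.15809517591832067 pos off 0.06296516746936422 0.000292833446863712
```

```bash
python3 - <<'E'
from h import *
k=C+.063*u(Y-np.radians(25))
gripper_to(0,40); rep("grip40")
for dz in (.003,.006,.009,.0108):
    r.move_l([*k,.094+dz],vel=.03); rep(dz)
E
```

```text
grip40 t11.55 [0.6    0.2399 0.0947] F [-1.4  1.2  5.5] op 0.0239 ff 40.0
0.003 t11.80 [0.5998 0.2397 0.096 ] F [ 1.5  0.9 -5. ] op 0.0239 ff 40.0
0.006 t12.05 [0.5998 0.2396 0.0994] F [ 0.8  2.2 -6.3] op 0.0242 ff 40.0
0.009 t12.30 [0.5997 0.2395 0.1029] F [ 1.   0.8 -7.5] op 0.0237 ff 40.0
0.0108 t12.55 [0.5997 0.2396 0.1048] F [ 1.2  1.1 -7.7] op 0.0240 ff 40.0
```

Lift confirmed: the 7.7 N load matches the spring at about 10 mm. Swinging to 0.82, just short of the hole.

```bash
python3 - <<'E'
from h import *
a0=Y-np.radians(25); off=np.zeros(2)
for th in np.linspace(0,.82,8)[1:]:
    r.move_l([*(C+off+.063*u(a0+th)),.1048],quat(a0+th),vel=.06)
    F=t.current_wrist_force(); e=u(a0+th); fr=F[:2]@e
    if abs(fr)>15: off=off+e*np.sign(fr)*.0005
    p=t.current_ee_pos()[:2]-C
    print(round(th,3),"rad %.1f tan %.1f"%(fr,F[:2]@[-e[1],e[0]]),"r %.4f th %.4f"%(np.hypot(*p),np.arctan2(p[1],p[0])-a0)); rep()
E
```

```text
0.117 rad -0.3 tan 1.4 r 0.0629 th 0.1178
t12.82 [0.6024 0.2466 0.1047] F [ 0.1  1.4 -7.6] op 0.0236 ff 40.0
0.234 rad 0.1 tan 1.7 r 0.0628 th 0.2328
t13.10 [0.6041 0.2536 0.1047] F [ 0.4  1.6 -9.1] op 0.0237 ff 40.0
0.351 rad 0.4 tan 1.9 r 0.0628 th 0.3492
t13.38 [0.605  0.2609 0.1047] F [ 0.5  1.9 -8.5] op 0.0236 ff 40.0
0.469 rad 0.3 tan 2.7 r 0.0627 th 0.4658
t13.65 [0.6051 0.2682 0.1047] F [ 0.2  2.7 -7.9] op 0.0236 ff 40.0
0.586 rad 0.0 tan 2.1 r 0.0627 th 0.5831
t13.93 [0.6043 0.2755 0.1047] F [-0.3  2.1 -7.8] op 0.0237 ff 40.0
0.703 rad -0.0 tan 2.4 r 0.0626 th 0.7004
t14.20 [0.6026 0.2827 0.1047] F [-0.7  2.3 -7.9] op 0.0237 ff 40.0
0.82 rad 0.3 tan 3.2 r 0.0626 th 0.8176
t14.47 [0.6002 0.2896 0.1047] F [-1.   3.  -7.5] op 0.0237 ff 40.0
```

```bash
python3 - <<'E'
from h import *
a0=Y-np.radians(25)
def fz():
    v=[]
    for _ in range(4): r.hold(.02); v.append(t.current_wrist_force())
    return np.mean(v,0)
def go(th,z,vel=.03): r.move_l([*(C+.063*u(a0+th)),z],quat(a0+th),vel=vel)
th=.86; z=.1048; go(th,z)
z=.1033
while z>.0995:
    z-=.0004; go(th,z); f=fz(); print("z %.4f"%z,np.round(f,1),round(t.current_ee_pos()[2],4))
    if f[2]>-3: break
found=False
while th<1.02 and t.current_t()<30:
    th+=.008; go(th,z); f=fz(); e=u(a0+th); print("th %.3f"%th,"fz %.1f tan %.1f"%(f[2],f[:2]@[-e[1],e[0]]),round(t.current_ee_pos()[2],4))
    if f[2]<-4.7: found=True;break
rep(found)
E
```

```text
z 0.1029 [-1.   1.4 -7.7] 0.1027
z 0.1025 [-2.4  0.8 -7.5] 0.1024
z 0.1021 [-2.5  0.4 -7. ] 0.1021
z 0.1017 [-3.1 -0.9 -4.7] 0.1019
z 0.1013 [-4.4 -1.  -1.6] 0.1017
th 0.868 fz -0.2 tan -1.3 0.1016
th 0.876 fz 0.1 tan -0.7 0.1016
th 0.884 fz -0.2 tan 0.7 0.1014
th 0.892 fz -0.2 tan 0.3 0.1014
th 0.900 fz -1.7 tan 0.5 0.1012
th 0.908 fz -3.5 tan 0.8 0.1009
th 0.916 fz -5.8 tan 1.3 0.1008
True t18.52 [0.5976 0.2955 0.1008] F [-4.6 -0.5 -6.1] op 0.0237 ff 40.0
```

The nose starts sinking at about 0.90, which agrees with vision (0.937). I'll centre there, ease it down and check before letting go.

```bash
python3 - <<'E'
from h import *
a0=Y-np.radians(25)
def fz():
    v=[]
    for _ in range(3): r.hold(.02); v.append(t.current_wrist_force())
    return np.mean(v,0)
def go(th,z,vel=.03): r.move_l([*(C+.063*u(a0+th)),z],quat(a0+th),vel=vel)
def p(th,z):
    f=fz(); e=u(a0+th); tg=f[:2]@[-e[1],e[0]]; print("th %.3f z %.4f"%(th,z),"fz %.1f rad %.1f tan %.1f"%(f[2],f[:2]@e,tg),round(t.current_ee_pos()[2],4)); return f[2],tg
z=.1013
for th in (.926,.936): go(th,z); p(th,z)
for z in (.1005,.0997,.0989,.0981):
    go(th,z); f,tg=p(th,z)
    if f>-2.5 or abs(tg)>8: break
    if abs(tg)>3: th+=.006*np.sign(tg)
rep()
E
```

```text
th 0.926 z 0.1013 fz -7.3 rad -4.3 tan 1.4 0.1009
th 0.936 z 0.1013 fz -7.4 rad -4.0 tan 1.0 0.1012
th 0.936 z 0.1005 fz -7.2 rad -4.7 tan 0.8 0.1005
th 0.936 z 0.0997 fz -6.1 rad -5.2 tan 1.3 0.0997
th 0.936 z 0.0989 fz -6.5 rad -4.5 tan 2.1 0.0989
th 0.936 z 0.0981 fz -6.1 rad -5.7 tan 2.2 0.0982
t20.32 [0.5969 0.2968 0.0982] F [-5.5 -1.6 -6.5] op 0.0233 ff 40.0
```

```bash
python3 - <<'E'
from h import *
a0=Y-np.radians(25); th=.936
for z in (.0970,.0960,.0952,.0946,.0941):
    r.move_l([*(C+.063*u(a0+th)),z],quat(a0+th),vel=.03); r.hold(.04); rep(z)
    F=t.current_wrist_force(); e=u(a0+th)
    if abs(F[:2]@[-e[1],e[0]])>8 or F[2]>-2: break
gripper_to(.042); r.hold(.3); rep("open")
p=t.current_ee_pos(); r.move_l([p[0],p[1],.20],vel=.2)
im=vision.snapshot("wrist"); cv2.imwrite("pics/w3.png",im[:,:,::-1])
print([(d["at"],d["score"]) for d in models.mark_of("plunger_knob","wrist")[:1]]); rep()
E
```

```text
0.097 t20.62 [0.5968 0.2969 0.0971] F [-5.3 -1.5 -5.9] op 0.0236 ff 40.0
0.096 t20.91 [0.5968 0.2969 0.0963] F [-6.   0.  -4.3] op 0.0241 ff 40.0
0.0952 t21.20 [0.5968 0.2969 0.0957] F [-6.6 -0.3 -3.4] op 0.0240 ff 40.0
0.0946 t21.49 [0.5969 0.297  0.0953] F [-5.6 -0.1 -3.4] op 0.0237 ff 40.0
0.0941 t21.78 [0.5968 0.297  0.0949] F [-5.6 -0.9 -3. ] op 0.0236 ff 40.0
open t22.59 [0.5973 0.2964 0.094 ] F [-0.  -0.2 -0.4] op 0.0420 ff 0.0
[([0.5965, 0.2981, 0.0874], 0.63)]
t23.38 [0.5962 0.296  0.1979] F [-0.1 -0.3 -0.8] op 0.0421 ff 0.0
```

View pics/w3.png

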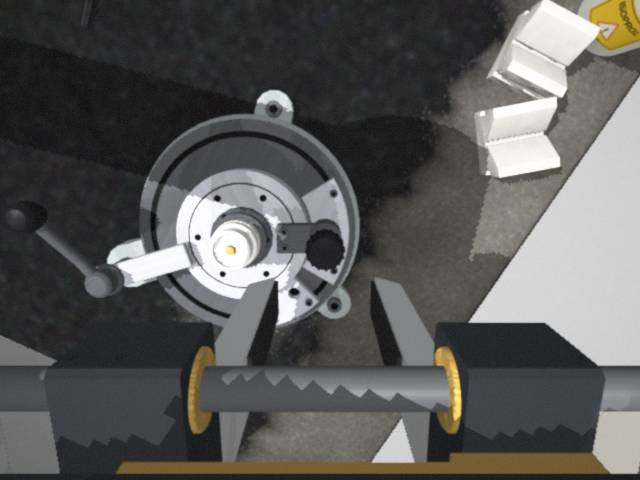

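The picture shows the knob at (325,250), now over the second plate, with the arm centred on it. The free hole at (293,291) is the first plate's, and the V blocks are untouched. The ball is at (27,216), slack. Now tightening.

```bash
python3 - <<'E'
from h import *
A=lambda j:np.radians(15)+np.radians(30)*(1.15-min(j,1.15))/.87
j0=.31; b=BALL(j0)
r.move_to([*b,.2],quat(A(j0)))
print(r.move_l([*b,.097],quat(A(j0)),vel=.15,guard=8)); rep("down")
gripper_to(0,25); rep("grip")
for j in (.5,.7,.9,1.05,1.15,1.19):
    r.move_l([*BALL(j),.097],quat(A(j)),vel=.05); p=t.current_ee_pos()[:2]-AX
    rep("j %.2f est %.3f"%(j,Y+np.radians(165)-np.arctan2(p[1],p[0])))
    if np.linalg.norm(t.current_wrist_force()[:2])>25: break
E
```

```text
False
down t25.00 [0.4202 0.223  0.0973] F [ 1.  -0.5  0.3] op 0.0419 ff 0.0
grip t25.49 [0.4196 0.223  0.0976] F [-0.4  1.2  2.6] op 0.0192 ff 25.0
j 0.50 est 0.468 t25.87 [0.4249 0.2301 0.0975] F [-3.3 -5.   6.8] op 0.0196 ff 25.0
j 0.70 est 0.638 t26.26 [0.432  0.2373 0.0973] F [-5.3 -6.1 10.1] op 0.0191 ff 25.0
j 0.90 est 0.826 t26.65 [0.441  0.2441 0.0971] F [-7.8 -2.4 10.1] op 0.0194 ff 25.0
j 1.05 est 0.961 t26.98 [0.4484 0.2478 0.0971] F [-8.3 -0.5 11.8] op 0.0194 ff 25.0
j 1.15 est 1.054 t27.25 [0.4537 0.2498 0.0971] F [-11.    1.8  11.7] op 0.0197 ff 25.0
j 1.19 est 1.088 t27.50 [0.4558 0.2499 0.0969] F [-10.4   1.4  10.4] op 0.0195 ff 25.0
```

```bash
python3 - <<'E'
from h import *
for j in np.arange(1.22,1.36,.03):
    r.move_l([*BALL(j),.097],vel=.05); p=t.current_ee_pos()[:2]-AX
    rep("j %.2f est %.3f"%(j,Y+np.radians(165)-np.arctan2(p[1],p[0])))
    if np.linalg.norm(t.current_wrist_force()[:2])>22: break
r.hold(.2); gripper_to(.042); p=t.current_ee_pos(); r.move_l([p[0],p[1],.22],vel=.2)
r.move_l([.50,.25,.26],vel=.2); rep()
im=vision.snapshot("wrist"); cv2.imwrite("pics/w4.png",im[:,:,::-1])
for n in ["lever_ball","plunger_knob"]: print(n,[(np.round(d["at"],4),d["score"]) for d in models.mark_of(n,"wrist")[:1]])
E
```

```text
j 1.22 est 1.108 t27.75 [0.457  0.2501 0.0969] F [-12.3   0.1  11.5] op 0.0196 ff 25.0
j 1.25 est 1.132 t28.00 [0.4583 0.2507 0.0968] F [-11.4   2.5  11.1] op 0.0193 ff 25.0
j 1.28 est 1.148 t28.25 [0.4592 0.2511 0.0967] F [-13.4   2.7  12.3] op 0.0198 ff 25.0
j 1.31 est 1.149 t28.50 [0.4593 0.2512 0.0966] F [-16.8   3.7  13.8] op 0.0195 ff 25.0
j 1.34 est 1.150 t28.75 [0.4594 0.2511 0.0966] F [-19.9   3.9  17. ] op 0.0195 ff 25.0
t30.68 [0.4994 0.2497 0.2584] F [ 0.3 -0.  -0.1] op 0.0419 ff 0.0
lever_ball [(array([0.4589, 0.2483, 0.0901]), 0.64)]
plunger_knob [(array([0.5926, 0.2958, 0.0858]), 0.59)]
```

View pics/w4.png

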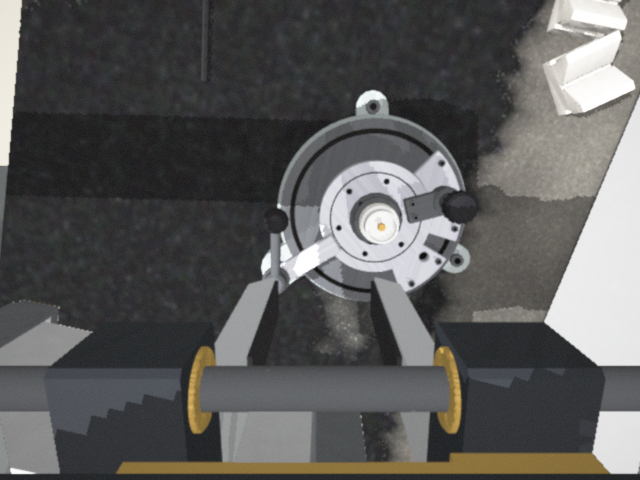

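The picture shows the ball at (276,220), back at the tight stop, which I also felt at 1.15. The knob is at (459,206) over the second plate at home height, and the arm is clear.

```bash
python3 -c "
from h import *
print(r.sign_off()); rep()"
```

```text
the job is handed in; nothing more can be done
None
the job is handed in; nothing more can be done
```

I handed the job in at about 31 s of 48: the stage sits at about 0.94 rad with the pin home in the second hole and the clamp lever tight at its stop, both judged from arm position, wrist force and the last wrist picture, and no verdict came back.

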